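# Push the instrument case down its loading lane

### The arm

A 6-joint arm with a two-finger parallel gripper is mounted at the origin on a cart in front of the work surface, level with it; the furniture and walls round the work are solid. World frame = base frame: x ahead of the robot, y to its left, z up, the work surface at z = 0. Lengths are in m, angles in rad, forces in N, time in s.
With the tool pointing down it reaches from about 0.25 to 0.725 m from the base axis. Payload 4 kg.
Tool frame: the origin (TCP) lies midway between the tips of the shut fingers; the grasp point (between the pads) lies 19 mm behind it; z points along the fingers, y is the line along which they close (so a half turn about z gives the same grasp; the last joint's range is limited). The gripper opens to 85 mm and grips with 20 to 120 N. Pads are 22 mm wide; open, the fingers measure 114 mm over their backs; the gripper's body (76 mm by 85 mm) begins 54 mm behind the grasp point. The pads swing forward as they close: fully open they stand 13 mm farther back than shut.
Start: joints at [-1.225, 0.241, 0.005, 1.335, 0, 1.571], TCP at [0.169, -0.47, 0.193] pointing down, gripper open.
Joint ranges: [-2.72, 2.72], [-1.05, 1.87], [-1.09, 1.28], [-1.99, 2.15], [-1.42, 1.44], [-3.14, 3.14]. Speed limits (rad/s): [2.79, 2.79, 3.14, 3.14, 3.14, 3.14].

### API

Orientations are given as a unit quaternion [x, y, z, w].
In Python, from workcell import get_obs, imaging, workorder gives the robot as it stands.
- The arm moves only by the shell command python3 -m jog 'ROWS'. ROWS is a JSON list of rows, 1 to 10 of them, each of 7 numbers: a rotation vector rx, ry, rz in rad, then dx, dy, dz in m, then the finger opening in m; each row is the pose to reach, as a shift and turn from the pose commanded when the command began, along the tool's axes at that moment; what a row does not reach only later rows make up. A row lasts 1/8 s, in which the tool goes at most 0.0625 m and 0.188 rad, less where a joint would pass 70% of its speed; a pose out of reach is approached as far as the arm can. The fingers move at their own pace and stop on an object; the grip force is fixed at half the most. Time passes only in rows, so rows that do not move let the fingers close. It prints the time, the measured TCP pose, the force, the opening and the grip force at its end.
- get_obs(): the state, without advancing time (a new reading comes with each control period).
- imaging.camera(name): name is "scene" or "top" or "wrist"; returns (picture, depth): 384x512x3 uint8, red, green, blue; 384x512 float32, m along the optical axis (not along the pixel's ray), 0 where there is no reading.
- imaging.calibration(name): a dict with "mtx" (3x3 intrinsics, pixels), "k1" (the pictures are not rectified: a ray, as slopes to the right and down, at radius r is drawn at 1 + k1 r^2 times it, then the intrinsics apply), "R" (3x3) and "t" (3): a world point X has camera coordinates R X + t. Camera axes: x right, y down, z forward; pixel columns grow to the right and rows downward; lengths in m; the calibration is good to about 2 mm. A picture is of the moment at which its call begins: read the wrist's pose just before it. calibration takes no time and is no camera call; for the wrist camera it gives the pose at the moment of the call.
- workorder.job_done(): hands the job in; it is judged then, once.
The state is a dict: "clock": time; "joint_pos": joint angles; "joint_vel": joint speeds; "tau": joint torques, N m; "eef_pos": TCP position; "tool_rot": TCP orientation; "ft_force": force on the tool from outside, world axes, zero at the start; "ft_torque": the same for the moment, N m; "grip_width": finger opening in m; "grasp_force": force on a finger pad.
Only numpy, scipy, OpenCV 4.12 (cv2) and the standard library are available. Lean on these libraries where they do the work, as an engineer would, in place of code of your own. Each camera call takes 0.05 s, during which the arm holds its last target. There are 200 camera calls.

### The job

With your fingers, push the flat grey case lengthwise along the worktop into the lane between the two aluminium guide rails and on until its leading end rests against the end stop. Neither the case nor the robot may touch either rail, so line the case up in front of the mouth first; do not lift or tilt the case, and leave everything else standing where it is.

Things in the scene. Friction and masses are not known exactly. Their poses are not given: they have to be found in the camera images.
- case: flat grey case, 100 x 130 x 38 mm, loose, about 0.3 kg. Origin: centre of its underside; x along its 100 mm side, y along its 130 mm side, z up. It starts before the lane's mouth, centre 95 to 115 mm short of it, up to 25 mm off the centre line; its y axis points down the lane within 0.25 rad (rear end: the -y face). Plain box with flat upright faces
- lane: aluminium loading lane fixed to the worktop, which is its floor: two parallel rails and an end stop. Origin: on the worktop, middle of the open mouth; x down the lane to the stop (world +y, to the robot's left, within 0.2 rad), y across it towards the robot, z up. 124 mm wide between rails, 250 mm long. Case home: its origin at lane x = 0.185, y = 0
- rail_near: guide rail on the robot's side (inner face at lane y = +0.062): aluminium bar 14 mm wide, 26 mm high, 250 mm long, with three 4 mm thick screw-down ears standing out 19 mm on its outer side. Origin: its underside at the mouth end, on its centre line
- rail_far: the same on the far side (inner face at lane y = -0.062)
- end_stop: aluminium bar across the far end of the lane, 158 mm long, 18 mm thick, 30 mm high; its face towards the mouth is at lane x = 0.25. Origin: centre of its underside
- carton_flat: small flat printed carton, 44 x 70 x 34 mm, loose, lying beside the lane on the robot's side. Origin: centre of its underside. A bystander
- pestle: white ceramic pestle, 118 mm long, 29 mm thick, loose, lying beside the lane on the robot's side, farther from the mouth. Origin: centre of its underside. A bystander
- cup: white specimen cup with screw lid, 60 mm across, 60 mm high, loose, on the far side of the lane. Origin: centre of its underside. A bystander
- jar: small white-capped sample jar, 46 mm across, 78 mm high, loose, beyond the end stop. Origin: centre of its underside. A bystander
- carton_small: small upright printed carton, 45 x 52 x 60 mm, loose, to the robot's right of the case, well behind it. Origin: centre of its underside. A bystander

How it is judged:
On the way:
1. the case's leading end has entered the mouth between the rails (x of case in the frame of lane between -0.05 and 0.15 m), for 0.1 s.
At the end, for the whole second after the job is handed in: The case lies flat and at rest on the worktop between the rails, its length along the lane (within 0.08 rad), its leading end within 5 mm of the end stop (x of case in the frame of lane above 0.18 m and y of case in the frame of lane between -0.012 and 0.012 m and angle between the y axis of case and the x axis of lane, either way round below 0.08 rad and height (world z) of case below 0.004 m and angle between case's own z axis and vertical below 0.03 rad and linear speed of case below 0.01 m/s); the robot touches nothing.
It fails at once if the case touched a guide rail (contact force between case and rail_near above 0.2 N or contact force between case and rail_far above 0.2 N).
It fails at once if the robot touched a guide rail (contact force between any of the arm, the fingers and rail_near above 0.2 N or contact force between any of the arm, the fingers and rail_far above 0.2 N).
It fails at once if the case was lifted or tilted (height (world z) of case above 0.01 m or angle between case's own z axis and vertical above 0.12 rad).
It fails at once if something else was moved or tipped (distance of any of carton_flat, pestle, cup, jar, carton_small from where it was at the start of the episode above 0.015 m or angle between any of carton_flat, pestle, cup, jar, carton_small's own z axis and vertical above 0.3 rad).
It also fails if it takes over 64 s, if anything falls off the work surface, if the arm or the gripper's body presses on something with over 40 N, if the wrist force passes 120 N, or if a joint passes its speed limit or range.

## Working session

There is one attempt and no reset: what is moved stays moved. The work goes in short steps, Python scripts to look and compute and a shell command to move; the robot and the scene stay as the last step left them, time stands still between calls to the robot, and variables do not carry over. Pictures are saved under pics/ and viewed, at most 10 in all, crops included, and the job is handed in when it is done.

```bash
mkdir -p pics; ls; python3 - <<'E'
from workcell import get_obs, imaging
import cv2,numpy as np
o=get_obs();print({k:np.round(v,3) for k,v in o.items()})
for n in("top","scene"):
    p,d=imaging.camera(n);cv2.imwrite(f"pics/{n}0.png",p[:,:,::-1]);np.savez(f"{n}0.npz",p=p,d=d)
    c=imaging.calibration(n);print(n,c)
E
```

```text
pics
{'clock': np.float64(0.0), 'joint_pos': array([-1.225,  0.241,  0.004,  1.335, -0.   ,  1.571]), 'joint_vel': array([ 0.001, -0.   , -0.   ,  0.001,  0.001,  0.001]), 'tau': array([ 0.0000e+00, -3.7232e+01,  2.5241e+01,  1.7000e-02,  0.0000e+00,
        0.0000e+00]), 'eef_pos': array([ 0.169, -0.47 ,  0.192]), 'tool_rot': array([ 0.985,  0.172, -0.   , -0.001]), 'ft_force': array([-0.342, -0.705, -0.086]), 'ft_torque': array([-0.043, -0.04 ,  0.035]), 'grasp_force': np.float64(0.0), 'grip_width': np.float64(0.085)}
top {'mtx': array([[375.11963896,   0.        , 251.3597002 ],
       [  0.        , 375.11963896, 193.57714743],
       [  0.        ,   0.        ,   1.        ]]), 'k1': -0.11229735955593163, 'R': array([[ 0.02816437, -0.99932997, -0.02337467],
       [-0.99824388, -0.02689925, -0.05277869],
       [ 0.05211456,  0.0248201 , -0.99833263]]), 't': array([-0.05445968,  0.52977588,  1.19755442])}
scene {'mtx': array([[433.40611462,   0.        , 257.4289754 ],
       [  0.        , 433.40611462, 193.67308226],
       [  0.        ,   0.        ,   1.        ]]), 'k1': -0.10556748350862179, 'R': array([[-0.91038237, -0.413454  , -0.01611625],
       [-0.19802671,  0.46957203, -0.86039963],
       [ 0.36330341, -0.78010121, -0.50936503]]), 't': array([0.46968048, 0.15640863, 0.9049563 ])}
```

View pics/top0.png

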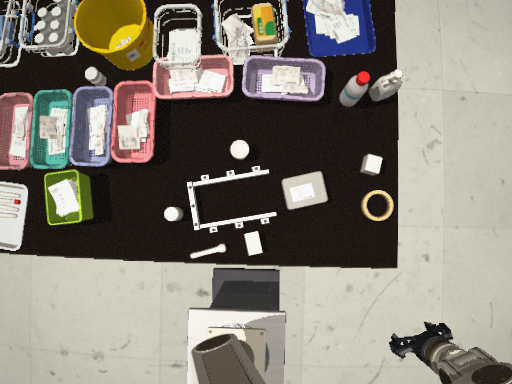

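View pics/scene0.png

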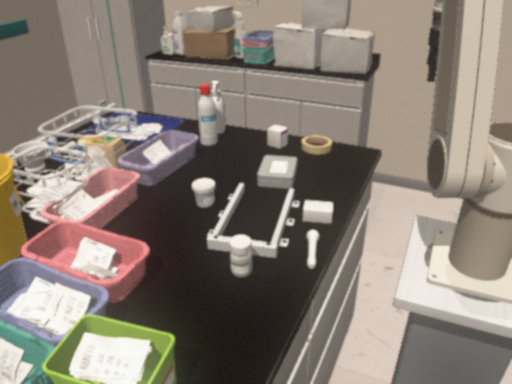

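The top view shows the case near (305,190) and the lane between rails at rows ~175–222. The mouth ends are near (268,171) and (275,214), and the stop is near (193,205). The carton_flat is at (253,243), the pestle at (208,251), the cup at (240,149), the jar at (173,214) and the small carton at (372,164). The scene view agrees.

```bash
cat > h.py <<'E'
import numpy as np,cv2
from workcell import get_obs, imaging
def rays(c,uv):
    D=np.array([c['k1'],0,0,0,0.])
    n=cv2.undistortPoints(np.array(uv,float).reshape(-1,1,2),c['mtx'],D).reshape(-1,2)
    return np.c_[n,np.ones(len(n))]
def onplane(c,uv,z):
    r=rays(c,uv)@c['R']; o=-c['R'].T@c['t']
    return o+r*((z-o[2])/r[:,2])[:,None]
def bydepth(c,uv,d): return (rays(c,uv)*np.asarray(d)[:,None]-c['t'])@c['R']
def cloud(c,d):
    v,u=np.mgrid[:d.shape[0],:d.shape[1]]
    P=bydepth(c,np.c_[u.ravel(),v.ravel()],d.ravel()); P[d.ravel()==0]=np.nan
    return P.reshape(d.shape+(3,))
def proj(c,X): return cv2.projectPoints(np.asarray(X,float).reshape(-1,3),cv2.Rodrigues(c['R'])[0],c['t'],c['mtx'],np.array([c['k1'],0,0,0,0.]))[0].reshape(-1,2)
E
python3 - <<'E'
from h import *
z=np.load('top0.npz');c=imaging.calibration('top');P=cloud(c,z['d'])
m=(P[...,2]>.012)&(P[...,2]<.12)
m[:, :130]=0;m[:130]=0;m[260:]=0;m[:,400:]=0
n,l,s,ce=cv2.connectedComponentsWithStats(m.astype(np.uint8))
for i in range(1,n):
    if s[i,4]>25:
        q=P[l==i];print(s[i],np.round(np.median(q,0),3),np.round(np.percentile(q[:,2],[5,50,95]),3))
        print('  rect',cv2.minAreaRect(q[:,:2].astype(np.float32)))
print(np.nanmedian(P[140:160,280:340,2]))
w=imaging.calibration('wrist');print(w,-w['R'].T@w['t'])
E
```

```text
[130 130  25  32 480] [0.692 0.324 0.041] [0.017 0.041 0.069]
  rect ((0.6767175197601318, 0.3163251578807831), (0.11052914708852768, 0.08745908737182617), 1.6345486640930176)
[230 140  20  20 291] [0.667 0.001 0.06 ] [0.056 0.06  0.064]
  rect ((0.6682741641998291, 0.0005308762192726135), (0.05816822871565819, 0.05850313603878021), 56.907352447509766)
[361 155  22  20 316] [ 0.631 -0.416  0.061] [0.02  0.061 0.065]
  rect ((0.632745623588562, -0.42007824778556824), (0.04734358191490173, 0.05148324742913246), 77.97026062011719)
[ 187  169   90   61 1015] [0.492 0.068 0.028] [0.021 0.028 0.033]
  rect ((0.5118995904922485, 0.02417346090078354), (0.1564338207244873, 0.2687717080116272), 11.118145942687988)
[ 282  171   46   39 1314] [ 0.546 -0.207  0.04 ] [0.036 0.04  0.044]
  rect ((0.546371579170227, -0.20886313915252686), (0.10007817298173904, 0.13163378834724426), 13.808627128601074)
[362 190  31  31 367] [ 0.504 -0.448  0.025] [0.015 0.025 0.029]
  rect ((0.5047703981399536, -0.44628793001174927), (0.09665818512439728, 0.09684960544109344), 2.3936023712158203)
[164 207  19  14 227
[... 274 characters left out ...]
, (0.07084491848945618, 0.04437888041138649), 13.717462539672852)
[190 244  37  15 216] [0.343 0.086 0.023] [0.017 0.023 0.03 ]
  rect ((0.34291166067123413, 0.09538571536540985), (0.027059001848101616, 0.11879794299602509), 13.656088829040527)
0.0017143515228885907
{'mtx': array([[278.8209025 ,   0.        , 256.61342347],
       [  0.        , 278.8209025 , 194.02047677],
       [  0.        ,   0.        ,   1.        ]]), 'k1': -0.022434451926216875, 'R': array([[ 0.33927984, -0.94068206, -0.00254139],
       [-0.90111338, -0.32578141,  0.28611388],
       [-0.26997013, -0.09478259, -0.95819225]]), 't': array([-0.49843549, -0.03755336,  0.38018224])} [ 0.23790713 -0.44506885  0.3737655 ]
```

```bash
R='[0,0,-1.42,0.438,-0.108,-0.057,0.06]'; python3 -m jog '[[0,0,-1.42,0.438,-0.108,-0.057,0.06],[0,0,-1.42,0.438,-0.108,-0.057,0.06],[0,0,-1.42,0.438,-0.108,-0.057,0.06],[0,0,-1.42,0.438,-0.108,-0.057,0.06],[0,0,-1.42,0.438,-0.108,-0.057,0.06],[0,0,-1.42,0.438,-0.108,-0.057,0.06],[0,0,-1.42,0.438,-0.108,-0.057,0.06],[0,0,-1.42,0.438,-0.108,-0.057,0.06],[0,0,-1.42,0.438,-0.108,-0.057,0.06],[0,0,-1.42,0.438,-0.108,-0.057,0.06]]'
python3 - <<'E'
from h import *
o=get_obs();print(o['joint_pos'],o['joint_vel'],o['tool_rot'])
c=imaging.calibration('wrist');p,d=imaging.camera('wrist')
cv2.imwrite('pics/w1.png',p[:,:,::-1]);np.savez('w1.npz',p=p,d=d,**c)
E
```

```text
clock: 1.35
eef_pos: [0.5439, -0.2208, 0.2495]
tool_rot: [0.636, 0.772, -0.0, -0.001]
ft_force: [-0.4, 0.6, 0.7]
grip_width: 0.0597
grasp_force: 0.0
[-3.85347295e-01  4.09087449e-01  3.87077163e-01  1.55029313e+00
 -3.63293788e-04  9.92737527e-01] [-0.01639109 -0.01125208 -0.00445216  0.00034868  0.0021632  -0.00496532] [ 6.35798057e-01  7.71855057e-01 -3.98680035e-04 -6.64738170e-04]
```

View pics/w1.png

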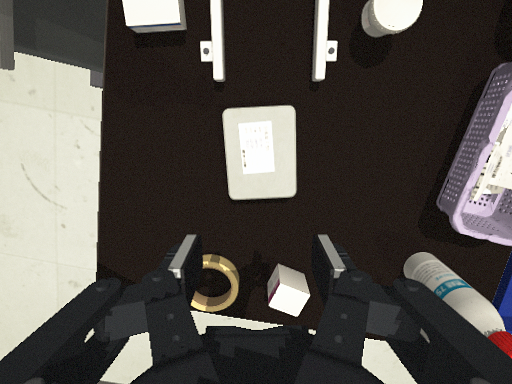

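The wrist view shows the case at u 222–297, v 105–199, and the rail mouth ends at (218,80) and (320,80). Next I fit both from this view and compare with the top view.

```bash
cat >> h.py <<'E'
def fit(c,d,p):
    """rails (inner faces) and case from one view, world xy"""
    P=cloud(c,d);Z=P[...,2];out={}
    zt=np.nanmedian(Z[(p.max(2)<25)&(abs(Z)<.01)])
    grey=(p.min(2)>70)
    k=((Z-zt>.030)&(Z-zt<.046)&(abs(P[...,0]-.51)<.17)&(P[...,1]<.16)&(P[...,1]>-.32)).astype(np.uint8)
    n,l,s,_=cv2.connectedComponentsWithStats(k)
    return P,zt,k,l,s
def sides(c,mask,z):
    """project outline of mask to plane z, return contour xy"""
    ct=max(cv2.findContours(mask.astype(np.uint8),cv2.RETR_EXTERNAL,cv2.CHAIN_APPROX_NONE)[0],key=cv2.contourArea)
    return onplane(c,ct.reshape(-1,2),z)[:,:2]
E
python3 - <<'E'
from h import *
for f in('w1','top0'):
    z=np.load(f+'.npz');c=imaging.calibration('top') if f=='top0' else {k:z[k] for k in('mtx','R','t')}|{'k1':float(z['k1'])}
    P,zt,k,l,s=fit(c,z['d'],z['p']);i=1+np.argmax(s[1:,4]);m=l==i
    print(f,'table z',zt,'case top',np.median(P[m][:,2]), s[i])
    print(' case rect',cv2.minAreaRect(sides(c,m,.038+zt*0).astype(np.float32)), cv2.minAreaRect(P[m][:,:2].astype(np.float32)))
    Z=P[...,2]-zt; r=(Z>.018)&(Z<.031)&(z['p'].min(2)>110)
    n,l,s,_=cv2.connectedComponentsWithStats(r.astype(np.uint8))
    for j in range(1,n):
        q=P[l==j]
        if s[j,4]>60 and .3<q[:,0].mean()<.7 and q[:,1].mean()>-.15:
            print(' comp',s[j],np.median(q,0));
            if f=='w1':
                R=cv2.minAreaRect(sides(c,l==j,.026).astype(np.float32));print('  ',R);print(cv2.boxPoints(R))
            else: print(cv2.minAreaRect(sides(c,l==j,.026).astype(np.float32)))
E
```

```text
w1 table z 0.0005269667434767763 case top 0.03892487052295146 [ 222  106   75   94 6419]
 case rect ((0.5459891557693481, -0.20581857860088348), (0.09961714595556259, 0.12990951538085938), 14.017217636108398) ((0.5459104180335999, -0.20605017244815826), (0.10008805990219116, 0.13032719492912292), 13.992416381835938)
 comp [211   0  13  80 845] [ 0.46093479 -0.07067202  0.02639336]
   ((0.46094051003456116, -0.07154639065265656), (0.014748037792742252, 0.09414996206760406), 11.183603286743164)
[[ 0.44457617 -0.02679555]
 [ 0.4628369  -0.11915767]
 [ 0.47730485 -0.11629723]
 [ 0.45904413 -0.02393511]]
 comp [314   0  15  80 861] [ 0.59515185 -0.04422894  0.02632083]
   ((0.595865786075592, -0.04507823660969734), (0.01490261871367693, 0.09418018162250519), 10.946859359741211)
[[ 5.7960773e-01 -2.6000326e-04]
 [ 5.9749246e-01 -9.2726454e-02]
 [ 6.1212385e-01 -8.9896470e-02]
 [ 5.9423912e-01  2.5699809e-03]]
 comp [363  10   7  18  64] [ 0.64597895 -0.00806082  0.02391654]
   ((0.6456303596496582, -0.008692028932273388), (0.005917866714298725, 0.01977124996483326), 25.790828704833984)
[[ 
[... 917 characters left out ...]
520902633666992)
 comp [188 188   8  19  70] [0.51245301 0.15264263 0.03057674]
((0.5132777094841003, 0.1525304913520813), (0.05935721471905708, 0.017571667209267616), 11.570640563964844)
 comp [191 207  86  23 401] [0.44719334 0.03220251 0.02795096]
((0.4430162310600281, 0.01701221615076065), (0.2731151282787323, 0.07008206844329834), 88.14495849609375)
 comp [  0 234  22  17  98] [0.32637129 0.7694302  0.02800536]
((0.3329909145832062, 0.7689456939697266), (0.039618294686079025, 0.09453821927309036), 27.430747985839844)
 comp [190 244  36  15 175] [0.3436283  0.08338673 0.02419039]
((0.34378892183303833, 0.09490935504436493), (0.026201065629720688, 0.11664178967475891), 13.606653213500977)
```

```bash
python3 -m jog '[[0,0,1.571,0.0143,-0.084,0.14,0.06],[0,0,1.571,0.0143,-0.084,0.14,0.06],[0,0,1.571,0.0143,-0.084,0.14,0.06],[0,0,1.571,0.0143,-0.084,0.14,0.06],[0,0,1.571,0.0143,-0.084,0.14,0.06],[0,0,1.571,0.0143,-0.084,0.14,0.06],[0,0,1.571,0.0143,-0.084,0.14,0.06],[0,0,1.571,0.0143,-0.084,0.14,0.06],[0,0,1.571,0.0143,-0.084,0.14,0.06],[0,0,1.571,0.0143,-0.084,0.14,0.06]]'
cat >> h.py <<'E'
M=np.array([.5374,-.1045]);A=np.deg2rad(11.06);D=np.array([-np.sin(A),np.cos(A)]);L=np.array([-np.cos(A),-np.sin(A)])
def lane(xy): r=np.asarray(xy)[...,:2]-M; return np.stack([r@D,r@L],-1)
def tcp():
    o=get_obs();q=o['tool_rot'];a=2*np.arctan2(q[1],q[0])
    print('t',round(o['clock'],2),'tcp lane',lane(o['eef_pos']).round(4),'z',o['eef_pos'][2].round(4),'toolx-lane deg',np.rad2deg(a-A-np.pi/2).round(2),'F',o['ft_force'].round(2),'F lane',(o['ft_force'][:2]@D).round(2),(o['ft_force'][:2]@L).round(2),'j6',o['joint_pos'][5].round(2))
E
python3 -c "
from h import *
tcp()"
```

```text
clock: 2.65
eef_pos: [0.4588, -0.2235, 0.1103]
tool_rot: [0.995, 0.096, 0.0, 0.0]
ft_force: [-0.5, -0.4, 0.3]
grip_width: 0.0601
grasp_force: 0.0
t 2.65 tcp lane [-0.1017  0.1   ] z 0.1103 toolx-lane deg -90.01 F [-0.48 -0.4   0.27] F lane -0.3 0.55 j6 2.5
```

```bash
python3 -m jog '[[0,0,0,0,0,0.05,0.06],[0,0,0,0,0,0.09,0.06],[0,0,0,0,0,0.1,0.06],[0,0,0,0.01,0,0.1,0.06],[0,0,0,0.015,0,0.1,0.06]]'
python3 - <<'E'
from h import *
tcp()
c=imaging.calibration('wrist');p,d=imaging.camera('wrist')
cv2.imwrite('pics/w2.png',p[:,:,::-1]);np.savez('w2.npz',p=p,d=d,**c)
E
```

```text
clock: 3.28
eef_pos: [0.4771, -0.2205, 0.012]
tool_rot: [0.995, 0.097, 0.002, 0.001]
ft_force: [0.6, 0.6, -0.5]
grip_width: 0.0599
grasp_force: 0.0
t 3.27 tcp lane [-0.1023  0.0815] z 0.012 toolx-lane deg -89.89 F [ 0.63  0.6  -0.51] F lane 0.47 -0.73 j6 2.51
```

View pics/w2.png

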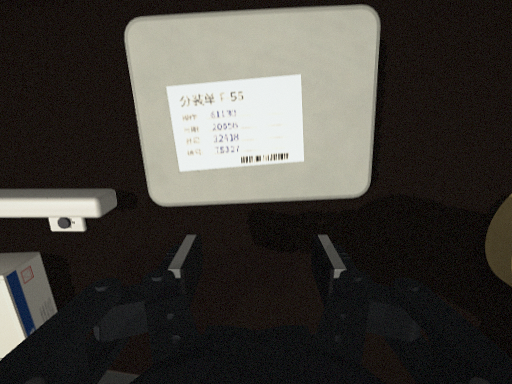

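Wrist view: the case's near edge runs from (155,206) to (370,192), just ahead of the fingers at (185,245) and (330,245). The near rail's mouth end is at (115,200), clear to the left.

```bash
python3 -m jog '[[0,0,0,0.005,0,0,0.06],[0,0,0,0.01,0,0,0.06],[0,0,0,0.014,0,0,0.06],[0,0,0,0.018,0,0,0.06],[0,0,0,0.021,0,0,0.06],[0,0,0,0.023,0,0,0.06],[0,0,0,0.023,0,0,0.06]]'
cat > meas.py <<'E'
from h import *
import sys
tcp();c=imaging.calibration('wrist');p,d=imaging.camera('wrist');np.savez('last.npz',p=p,d=d,**c)
if len(sys.argv)>1: cv2.imwrite('pics/'+sys.argv[1],p[:,:,::-1])
P,zt,k,l,s=fit(c,d,p);i=1+np.argmax(s[1:,4]);m=l==i
q=sides(c,m,.038).astype(np.float32);R=cv2.minAreaRect(q);a=R[2];a=a-90 if a>45 else a
print('case box',s[i],'ctr lane',lane(R[0]).round(4),R[1],'yaw err deg',round(a-np.rad2deg(A),2))
E
python3 meas.py w3.png
```

```text
clock: 4.2
eef_pos: [0.4971, -0.2152, 0.0099]
tool_rot: [0.995, 0.097, -0.0, -0.0]
ft_force: [1.4, 0.8, -0.3]
grip_width: 0.0599
grasp_force: 0.0
t 4.2 tcp lane [-0.1009  0.0608] z 0.0099 toolx-lane deg -89.9 F [ 1.38  0.77 -0.33] F lane 0.49 -1.5 j6 2.54
case box [  130    51   250   189 41755] ctr lane [-0.1008  0.0103] (0.0990334078669548, 0.12944257259368896) yaw err deg 2.88
```

View pics/w3.png

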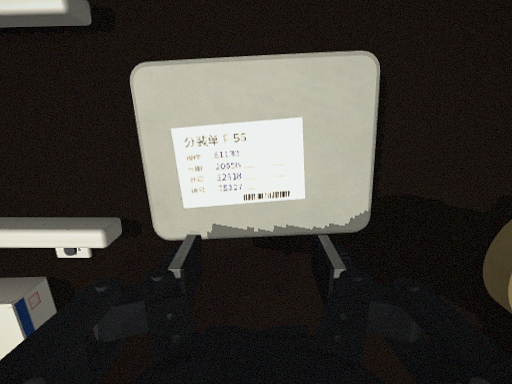

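The case has hardly moved, and its near edge at row ~238 is only just reaching the fingertips. So the fingers are narrower here than assumed and I can keep pushing.

```bash
python3 -m jog '[[0,0,0,0.003,0,0,0.06],[0,0,0,0.006,0,0,0.06],[0,0,0,0.008,0,0,0.06],[0,0,0,0.008,0,0,0.06]]'; python3 meas.py
```

```text
clock: 4.75
eef_pos: [0.5051, -0.2136, 0.01]
tool_rot: [0.995, 0.097, 0.0, 0.0]
ft_force: [-0.6, 1.0, 1.0]
grip_width: 0.06
grasp_force: 0.0
t 4.75 tcp lane [-0.1009  0.0526] z 0.01 toolx-lane deg -89.89 F [-0.6   1.02  0.97] F lane 1.12 0.39 j6 2.55
case box [  132    68   246   183 39424] ctr lane [-0.1008  0.0102] (0.0989997610449791, 0.12946152687072754) yaw err deg 2.88
```

```bash
python3 - <<'E'
from h import *
z=np.load('last.npz');p=z['p'][160:320,110:400];cv2.imwrite('pics/w4.png',cv2.resize(p[:,:,::-1],None,fx=2.5,fy=2.5,interpolation=2))
c={k:z[k] for k in('mtx','R','t')}|{'k1':float(z['k1'])};P=cloud(c,z['d'])
for u in (180,190,325,333):
  print(u,[(v,*(1000*np.r_[lane(P[v,u]),P[v,u,2]]).round(0)) for v in range(225,300,6)])
E
```

```text
180 [(225, np.float64(-55.0), np.float64(44.0), np.float64(39.0)), (231, np.float64(-55.0), np.float64(49.0), np.float64(39.0)), (237, np.float64(-54.0), np.float64(53.0), np.float64(39.0)), (243, np.float64(-61.0), np.float64(46.0), np.float64(60.0)), (249, np.float64(-65.0), np.float64(42.0), np.float64(75.0)), (255, np.float64(-66.0), np.float64(42.0), np.float64(80.0)), (261, np.float64(-68.0), np.float64(42.0), np.float64(85.0)), (267, np.float64(-69.0), np.float64(41.0), np.float64(90.0)), (273, np.float64(-69.0), np.float64(43.0), np.float64(92.0)), (279, np.float64(-69.0), np.float64(47.0), np.float64(91.0)), (285, np.float64(-69.0), np.float64(49.0), np.float64(92.0)), (291, np.float64(-69.0), np.float64(51.0), np.float64(93.0)), (297, np.float64(-77.0), np.float64(35.0), np.float64(118.0))]
190 [(225, np.float64(-61.0), np.float64(45.0), np.float64(39.0)), (231, np.float64(-61.0), np.float64(48.0), np.float64(39.0)), (237, np.float64(-66.0), np.float64(41.0), np.float64(62.0)), (243, np.float64(-68.0), np.float64(41.0), np.float64(69.0)), (249, np.float64(-69.0), np.float64
[... 1471 characters left out ...]
9.0)), (237, np.float64(-146.0), np.float64(52.0), np.float64(39.0)), (243, np.float64(-140.0), np.float64(45.0), np.float64(61.0)), (249, np.float64(-136.0), np.float64(42.0), np.float64(74.0)), (255, np.float64(-135.0), np.float64(41.0), np.float64(80.0)), (261, np.float64(-133.0), np.float64(41.0), np.float64(86.0)), (267, np.float64(-132.0), np.float64(41.0), np.float64(91.0)), (273, np.float64(-132.0), np.float64(43.0), np.float64(92.0)), (279, np.float64(-132.0), np.float64(46.0), np.float64(92.0)), (285, np.float64(-132.0), np.float64(48.0), np.float64(93.0)), (291, np.float64(-132.0), np.float64(52.0), np.float64(92.0)), (297, np.float64(-125.0), np.float64(36.0), np.float64(117.0))]
```

View pics/w4.png

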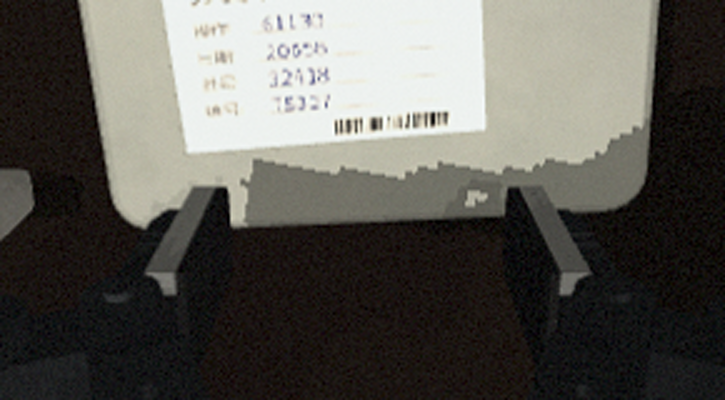

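The fingertips are visibly over the case: they cover its top edge at crop (225,190) and (510,190), and their depth reads z≈0.055–0.06. With no contact either, the real tips must sit higher than the reported TCP z suggests. I'll back off and check against the scene camera before going lower.

```bash
python3 -m jog '[[0,0,0,-0.015,0,0,0.06],[0,0,0,-0.034,0,0,0.06],[0,0,0,-0.034,0,0,0.06]]'; python3 meas.py; python3 - <<'E'
from h import *
o=get_obs();c=imaging.calibration('scene');p,d=imaging.camera('scene');np.savez('s5.npz',p=p,d=d)
X=o['eef_pos'];print('tcp px',proj(c,[X,X+[0,0,.04]]))
u,v=proj(c,[X])[0].astype(int);cr=p[v-90:v+60,u-100:u+100];print(u-100,v-90)
cv2.imwrite('pics/s5.png',cv2.resize(cr[:,:,::-1],None,fx=4,fy=4,interpolation=2))
w=imaging.calibration('wrist');print('tcp in wrist px',proj(w,[X,X+[0,0,.045]]),'cam z',-w['R'].T@w['t'])
E
```

```text
clock: 5.18
eef_pos: [0.4692, -0.2202, 0.0098]
tool_rot: [0.995, 0.096, -0.001, -0.0]
ft_force: [-0.2, 0.3, 0.1]
grip_width: 0.0599
grasp_force: 0.0
t 5.17 tcp lane [-0.1005  0.0891] z 0.0098 toolx-lane deg -89.99 F [-0.16  0.3   0.09] F lane 0.33 0.1 j6 2.51
case box [  123     0   265   197 46970] ctr lane [-0.1009  0.0111] (0.09892156720161438, 0.1293479949235916) yaw err deg 2.89
tcp px [[303.46648078 176.6229729 ]
 [303.9890088  164.16316337]]
203 86
tcp in wrist px [[256.87584477 220.65621864]
 [256.92235872 251.71464208]] cam z [ 0.54286264 -0.20604223  0.1918699 ]
```

View pics/s5.png

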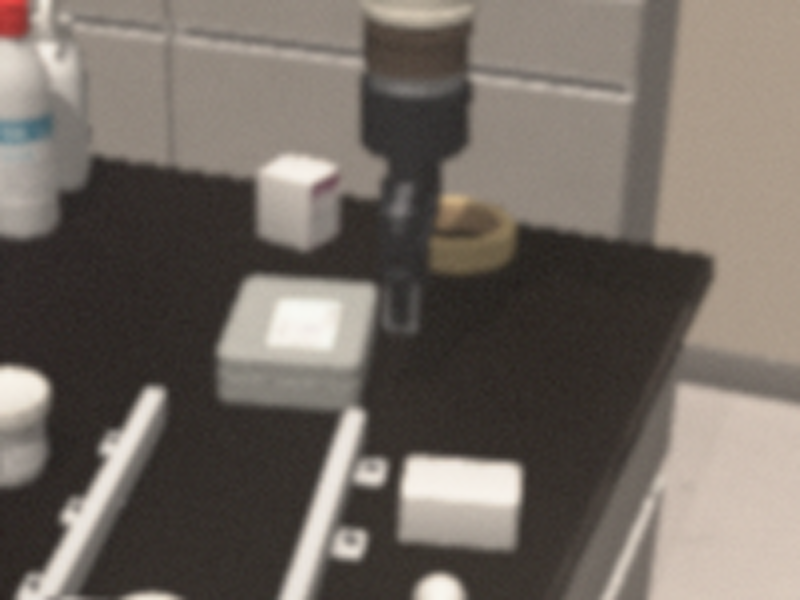

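```bash
python3 - <<'E'
from h import *
c=imaging.calibration('scene')
for lx in(-.07,-.065):
  for z in(0,.01,.02,.04,.055,.07,.09):
    X=np.r_[M+lx*D+.089*L,z];u,v=proj(c,[X])[0];print(lx,z,((u-203)*4).round(),((v-86)*4).round())
z=np.load('s5.npz');P=cloud(c,z['d'])
for v in range(150,178,2): print(v,(1000*np.r_[lane(P[v,303]),P[v,303,2]]).round())
E
```

```text
-0.07 0 397.0 396.0
-0.07 0.01 397.0 383.0
-0.07 0.02 398.0 371.0
-0.07 0.04 399.0 345.0
-0.07 0.055 400.0 326.0
-0.07 0.07 401.0 307.0
-0.07 0.09 402.0 280.0
-0.065 0 396.0 399.0
-0.065 0.01 396.0 387.0
-0.065 0.02 397.0 374.0
-0.065 0.04 398.0 349.0
-0.065 0.055 399.0 329.0
-0.065 0.07 399.0 310.0
-0.065 0.09 401.0 284.0
150 [-130.   80.   80.]
152 [-55.  89. 109.]
154 [-42.  91. 109.]
156 [-40.  92. 105.]
158 [-55.  90.  92.]
160 [-58.  90.  84.]
162 [-56.  90.  79.]
164 [-66.  89.  68.]
166 [-60.  90.  65.]
168 [-65.  90.  56.]
170 [-155.   79.    3.]
172 [-145.   80.    2.]
174 [-133.   82.    2.]
176 [-123.   84.    0.]
```

Two cameras agree: the real tips are at z≈0.050 while the TCP reads 0.010, a 40 mm offset. I'll lower by the measured amount in steps and watch the force.

```bash
python3 -m jog '[[0,0,0,0,0,0.01,0.06],[0,0,0,0,0,0.02,0.06],[0,0,0,0,0,0.028,0.06],[0,0,0,0,0,0.028,0.06]]'; python3 - <<'E'
from h import *
tcp()
c=imaging.calibration('scene');p,d=imaging.camera('scene');P=cloud(c,d)
for v in range(162,184,1):
  for u in (301,303): print(v,u,(1000*np.r_[lane(P[v,u]),P[v,u,2]]).round(),end=' ')
  print(p[v,303])
E
```

```text
clock: 5.78
eef_pos: [0.4707, -0.2197, -0.0192]
tool_rot: [0.995, 0.097, -0.001, -0.001]
ft_force: [-0.1, 0.0, -0.6]
grip_width: 0.0604
grasp_force: 0.0
t 5.78 tcp lane [-0.1003  0.0876] z -0.0192 toolx-lane deg -89.89 F [-0.07  0.01 -0.58] F lane 0.02 0.06 j6 2.51
162 301 [-46.  86.  84.] 162 303 [-54.  91.  80.] [55 52 52]
163 301 [-40.  87.  83.] 163 303 [-46.  92.  81.] [60 55 56]
164 301 [-41.  87.  80.] 164 303 [-41.  92.  80.] [64 62 59]
165 301 [-39.  87.  78.] 165 303 [-39.  93.  78.] [57 54 56]
166 301 [-44.  87.  73.] 166 303 [-39.  93.  76.] [52 51 49]
167 301 [-58.  85.  62.] 167 303 [-58.  91.  63.] [50 47 49]
168 301 [-58.  85.  59.] 168 303 [-58.  91.  60.] [49 47 45]
169 301 [-63.  85.  53.] 169 303 [-59.  91.  56.] [52 50 46]
170 301 [-58.  85.  53.] 170 303 [-63.  90.  51.] [54 50 47]
171 301 [-58.  86.  50.] 171 303 [-54.  92.  53.] [55 50 49]
172 301 [-55.  86.  49.] 172 303 [-59.  91.  47.] [52 48 47]
173 301 [-56.  86.  45.] 173 303 [-59.  91.  44.] [55 51 49]
174 301 [-63.  85.  38.] 174 303 [-62.  91.  39.] [55 53 51]
175 301 [-61.  86.  36.] 175 303 [-60.  91.  37.] [56 54 54]
176 301 [-61.  86.  33.] 176 303 [-59.  92.  35.] [64 61 60]
177 301 [-68.  85.  26.] 177 303 [-63.  91.  30.] [75 73 70]
178 301 [-105.   80.    3.] 178 303 [-110.   86.    1.] [68 65 63]
179 301 [-104.   80.   -0.] 179 303 [-105.   86.   -0.] [54 51 47]
180 301 [-96.  82.   1.] 180 303 [-93.  88.   3.] [47 42 40]
181 301 [-90.  83.   1.] 181 303 [-90.  88.   2.] [46 42 40]
182 301 [-85.  83.   0.] 182 303 [-82.  89.   3.] [48 44 39]
183 301 [-76.  85.   2.] 183 303 [-82.  90.  -0.] [48 45 41]
```

```bash
python3 -m jog '[[0,0,0,0,0,0.009,0.06],[0,0,0,0.006,0,0.009,0.06],[0,0,0,0.012,0,0.009,0.06],[0,0,0,0.015,0,0.009,0.06],[0,0,0,0.018,0,0.009,0.06],[0,0,0,0.021,0,0.009,0.06],[0,0,0,0.0245,0,0.009,0.06],[0,0,0,0.0245,0,0.009,0.06]]'; python3 meas.py
```

```text
clock: 6.82
eef_pos: [0.4965, -0.2156, -0.027]
tool_rot: [0.995, 0.097, 0.001, 0.0]
ft_force: [0.3, -0.0, -0.6]
grip_width: 0.0601
grasp_force: 0.1
t 6.83 tcp lane [-0.1012  0.0615] z -0.027 toolx-lane deg -89.89 F [ 0.33 -0.03 -0.58] F lane -0.09 -0.32 j6 2.54
case box [   94     5   340   297 76434] ctr lane [-0.1032  0.0148] (0.12790149450302124, 0.12883669137954712) yaw err deg 0.13
```

```bash
python3 - <<'E'
s=open('meas.py').read()
s=s.replace("i=1+np","o=get_obs();q_=o['tool_rot'];a_=2*np.arctan2(q_[1],q_[0]);tx=(P[...,:2]-o['eef_pos'][:2])@[np.cos(a_),np.sin(a_)];k[~(tx>.012)]=0;_,l,s,_=cv2.connectedComponentsWithStats(k);i=1+np")
open('meas.py','w').write(s)
E
python3 -m jog '[[0,0,0,-0.015,0,0,0.06],[0,0,0,-0.03,0,0,0.06],[0,0,0,-0.03,0,0,0.06]]'; python3 meas.py
```

```text
clock: 7.25
eef_pos: [0.4641, -0.2214, -0.0271]
tool_rot: [0.995, 0.096, -0.001, -0.0]
ft_force: [0.5, 0.0, 0.3]
grip_width: 0.06
grasp_force: 0.0
t 7.25 tcp lane [-0.1006  0.0943] z -0.0271 toolx-lane deg -89.99 F [0.48 0.02 0.29] F lane -0.07 -0.48 j6 2.5
case box [   89     0   351   182 58310] ctr lane [-0.1032  0.0161] (0.06844799965620041, 0.12891371548175812) yaw err deg 0.05
```

The case is now square to the lane: the yaw error is 0.05° and its near face is at y=0.0503, so its centre is about 0.5 mm off the centre line. Next I lift over it, turn, and get behind it.

```bash
python3 -m jog '[[0,0,0,0,0,-0.05,0.06],[0,0,-0.188,0,0,-0.1,0.06],[0,0,-0.376,0.02,0.03,-0.1,0.06],[0,0,-0.564,0.05,0.06,-0.1,0.06],[0,0,-0.752,0.0915,0.104,-0.1,0.06],[0,0,-0.94,0.0915,0.104,-0.1,0.06],[0,0,-1.128,0.0915,0.104,-0.1,0.06],[0,0,-1.316,0.0915,0.104,-0.1,0.06],[0,0,-1.504,0.0915,0.104,-0.1,0.06],[0,0,-1.571,0.0915,0.104,-0.1,0.06]]'; python3 -m jog '[[0,0,0,0,0,0,0.06]]'; python3 meas.py
```

```text
clock: 8.55
eef_pos: [0.5764, -0.3057, 0.073]
tool_rot: [0.634, 0.774, 0.0, 0.0]
ft_force: [0.2, 0.3, 0.7]
grip_width: 0.0599
grasp_force: 0.0
clock: 8.68
eef_pos: [0.5763, -0.3057, 0.073]
tool_rot: [0.635, 0.772, 0.0, 0.0]
ft_force: [0.3, 0.5, -0.3]
grip_width: 0.06
grasp_force: 0.0
t 8.68 tcp lane [-0.2049  0.0004] z 0.073 toolx-lane deg 0.07 F [ 0.35  0.47 -0.3 ] F lane 0.4 -0.43 j6 0.89
case box [  184     0   146   160 21789] ctr lane [-0.1133  0.0004] (0.09990422427654266, 0.10878357291221619) yaw err deg 0.08
```

```bash
python3 -m jog '[[0,0,0,0,0,0.05,0.06],[0,0,0,0,0,0.09,0.06],[0,0,0,0,0,0.1,0.06],[0,0,0,0.015,0,0.1,0.06],[0,0,0,0.023,0,0.1,0.06],[0,0,0,0.031,0,0.1,0.06],[0,0,0,0.039,0,0.1,0.06],[0,0,0,0.047,0,0.1,0.06],[0,0,0,0.055,0,0.1,0.06],[0,0,0,0.055,0,0.1,0.06]]'; python3 meas.py w6.png
```

```text
clock: 9.98
eef_pos: [0.5648, -0.2503, -0.0273]
tool_rot: [0.635, 0.773, 0.0, -0.001]
ft_force: [0.1, 0.1, -0.2]
grip_width: 0.0599
grasp_force: 0.1
t 9.97 tcp lane [-0.1483  0.0011] z -0.0273 toolx-lane deg 0.17 F [ 0.14  0.12 -0.21] F lane 0.1 -0.16 j6 0.96
case box [  121     0   271   249 59694] ctr lane [-0.0859  0.0013] (0.09919563680887222, 0.10018440335988998) yaw err deg 0.21
```

View pics/w6.png

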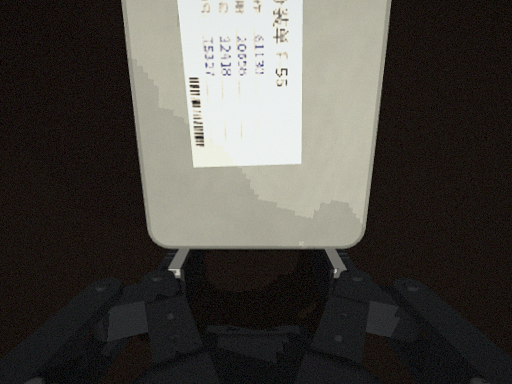

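Both fingertips sit against the case's rear edge at (180,247) and (332,247), the case is straight and y=+1 mm. I'll go on.

```bash
python3 -m jog '[[0,0,0.003,0.008,0,0,0.06],[0,0,0.003,0.016,0,0,0.06],[0,0,0.003,0.025,0.0005,0,0.06],[0,0,0.003,0.034,0.0005,0,0.06],[0,0,0.003,0.043,0.001,0,0.06],[0,0,0.003,0.052,0.001,0,0.06],[0,0,0.003,0.061,0.001,0,0.06],[0,0,0.003,0.07,0.001,0,0.06],[0,0,0.003,0.079,0.001,0,0.06],[0,0,0.003,0.079,0.001,0,0.06]]'; python3 meas.py w7.png
```

```text
clock: 11.28
eef_pos: [0.5509, -0.1729, -0.0269]
tool_rot: [0.636, 0.772, 0.0, -0.0]
ft_force: [-0.1, -0.6, 0.1]
grip_width: 0.06
grasp_force: 0.0
t 11.28 tcp lane [-0.0698 -0.0001] z -0.0269 toolx-lane deg 0.0 F [-0.08 -0.55  0.09] F lane -0.53 0.18 j6 1.07
case box [  122     0   270   259 59435] ctr lane [-0.01   -0.0002] (0.09918347746133804, 0.10564473271369934) yaw err deg 0.01
```

View pics/w7.png

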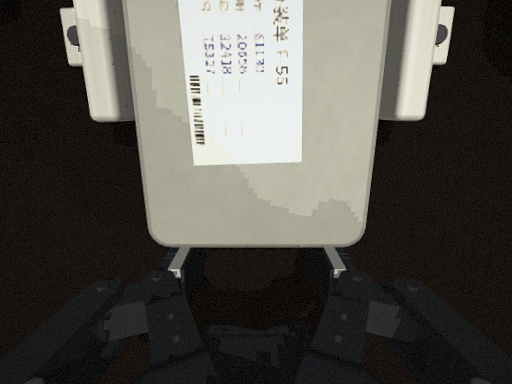

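The case is centred between the rails, with inner edges near u 128 and u 386 and matching gaps. I'll carry on.

```bash
python3 -m jog '[[0,0,0,0.009,0,0,0.06],[0,0,0,0.018,0,0,0.06],[0,0,0,0.027,0,0,0.06],[0,0,0,0.036,0,0,0.06],[0,0,0,0.045,0,0,0.06],[0,0,0,0.054,0,0,0.06],[0,0,0,0.063,0,0,0.06],[0,0,0,0.072,0,0,0.06],[0,0,0,0.08,0,0,0.06],[0,0,0,0.08,0,0,0.06]]'; python3 meas.py
```

```text
clock: 12.58
eef_pos: [0.5351, -0.094, -0.0273]
tool_rot: [0.636, 0.772, 0.0, -0.001]
ft_force: [-0.2, -0.6, -0.6]
grip_width: 0.0599
grasp_force: 0.0
t 12.57 tcp lane [0.0107 0.0003] z -0.0273 toolx-lane deg 0.01 F [-0.2  -0.64 -0.56] F lane -0.59 0.31 j6 1.2
case box [  122     0   271   250 59689] ctr lane [ 0.0729 -0.    ] (0.09913846105337143, 0.10066064447164536) yaw err deg 0.03
```

```bash
python3 -m jog '[[0,0,0,0.01,0,0,0.06],[0,0,0,0.02,0,0,0.06],[0,0,0,0.03,0,0,0.06],[0,0,0,0.04,0,0,0.06],[0,0,0,0.05,0,0,0.06],[0,0,0,0.06,0,0,0.06],[0,0,0,0.07,0,0,0.06],[0,0,0,0.079,0,0,0.06],[0,0,0,0.087,0,0,0.06],[0,0,0,0.09,0,0,0.06]]'; python3 meas.py; python3 -m jog '[[0,0,0,0.002,0,0,0.06],[0,0,0,0.004,0,0,0.06],[0,0,0,0.006,0,0,0.06],[0,0,0,0.006,0,0,0.06]]'; python3 meas.py
```

```text
clock: 13.88
eef_pos: [0.5185, -0.0066, -0.027]
tool_rot: [0.636, 0.772, -0.0, 0.0]
ft_force: [-0.0, -1.7, 0.1]
grip_width: 0.0597
grasp_force: 0.7
t 13.88 tcp lane [ 0.0997 -0.0002] z -0.027 toolx-lane deg -0.03 F [-0.01 -1.72  0.07] F lane -1.69 0.34 j6 1.37
case box [  122     0   271   249 59539] ctr lane [ 0.1622 -0.0006] (0.0992000475525856, 0.10036290436983109) yaw err deg 0.05
clock: 14.42
eef_pos: [0.5175, -0.0011, -0.0269]
tool_rot: [0.636, 0.772, 0.0, -0.0]
ft_force: [0.6, -1.5, -0.8]
grip_width: 0.0598
grasp_force: 0.5
t 14.43 tcp lane [ 0.1053 -0.0003] z -0.0269 toolx-lane deg -0.06 F [ 0.59 -1.53 -0.75] F lane -1.62 -0.28 j6 1.38
case box [  122     0   271   249 59533] ctr lane [ 0.1677 -0.0008] (0.09915842860937119, 0.10038454830646515) yaw err deg -0.01
```

```bash
python3 -m jog '[[0,0,0,0.001,0,0,0.06],[0,0,0,0.002,0,0,0.06],[0,0,0,0.002,0,0,0.06]]'; python3 -m jog '[[0,0,0,0.001,0,0,0.06],[0,0,0,0.001,0,0,0.06]]'; python3 meas.py
```

```text
clock: 14.85
eef_pos: [0.5172, 0.0008, -0.0269]
tool_rot: [0.636, 0.772, 0.0, 0.0]
ft_force: [0.0, -1.6, 0.1]
grip_width: 0.06
grasp_force: 0.8
clock: 15.1
eef_pos: [0.5171, 0.0012, -0.0269]
tool_rot: [0.636, 0.772, -0.0, 0.001]
ft_force: [0.6, -3.7, -0.1]
grip_width: 0.0601
grasp_force: 2.2
t 15.1 tcp lane [ 0.1076 -0.0004] z -0.0269 toolx-lane deg -0.06 F [ 0.62 -3.71 -0.08] F lane -3.76 0.1 j6 1.38
case box [  122     0   271   249 59604] ctr lane [ 0.1701 -0.0007] (0.09922486543655396, 0.10032087564468384) yaw err deg -0.04
```

The force rose from 1.6 N to 3.7 N, so the case may be against the stop. One more small step will confirm it.

```bash
python3 -m jog '[[0,0,0,0.001,0,0,0.06],[0,0,0,0.001,0,0,0.06]]'; python3 -m jog '[[0,0,0,-0.006,0,0,0.06],[0,0,0,-0.02,0,0,0.06],[0,0,0,-0.02,0,0,0.06],[0,0,0,-0.02,0,-0.06,0.06],[0,0,0,-0.02,0,-0.12,0.06],[0,0,0,-0.05,0,-0.18,0.06],[0,0,0,-0.05,0,-0.2,0.06],[0,0,0,-0.05,0,-0.2,0.06]]'; python3 - <<'E'
from h import *
exec(open('meas.py').read())
Z=P[...,2];m=(Z>.022)&(Z<.034)&(lane(P)[...,0]>.23)&(lane(P)[...,0]<.29)&(abs(lane(P)[...,1])<.04)
q=lane(P[m]);print('stop face x',np.percentile(q[:,0],[2,50,98]))
E
```

```text
clock: 15.4
eef_pos: [0.5173, 0.0011, -0.0269]
tool_rot: [0.636, 0.771, -0.001, 0.001]
ft_force: [2.1, -8.0, -0.3]
grip_width: 0.0602
grasp_force: 3.7
clock: 16.4
eef_pos: [0.5279, -0.0466, 0.1754]
tool_rot: [0.636, 0.771, 0.002, 0.002]
ft_force: [0.3, -0.2, -0.2]
grip_width: 0.0603
grasp_force: 0.0
t 16.4 tcp lane [ 0.0586 -0.0018] z 0.1754 toolx-lane deg -0.1 F [ 0.34 -0.16 -0.2 ] F lane -0.22 -0.3 j6 1.29
case box [  205     0   100   124 11696] ctr lane [ 0.1789 -0.0006] (0.10034587979316711, 0.11982980370521545) yaw err deg -0.05Traceback (most recent call last):
  File "<stdin>", line 4, in <module>
    return _quantile_unchecked(
        a, q, axis, out, overwrite_input, method, keepdims, weights)
    return _ureduce(a,
                    func=_quantile_ureduce_func,
    ...<5 lines>...
                    overwrite_input=overwrite_input,
                    method=method)
    r = func(a, **kwargs)
    result = _quantile(arr,
                       quantiles=q,
    ...<2 lines>...
                       out=out,
                       weights=wgt)
    slices_having_nans = np.isnan(arr[-1, ...])
                                  ~~~^^^^^^^^^
IndexError: index -1 is out of bounds for axis 0 with size 0
```

The force reached 8 N with no further travel. The case's rear edge is at lane x=0.119, which puts its centre at 0.184, with y=-0.0006 and no yaw error. It is against the stop and the tool is clear.

```bash
python3 -c "
from workcell import workorder
print(workorder.job_done())"
```

```text
the job is handed in; nothing more can be done
None
```

I pushed the case down the lane until it stopped against the end stop (centre at lane x ≈ 0.184 m, y ≈ -0.6 mm, square to the lane). I then moved the arm clear and handed the job in at about 16 s; no verdict was printed.

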